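Put the lids back on the laundry canisters

ROBOT

A 6-joint arm with a two-finger parallel gripper is mounted at the origin on the work surface. World frame = base frame: x ahead of the robot, y to its left, z up, the work surface at z = 0. Lengths are in m, angles in rad, forces in N, time in s.
With the tool pointing down it reaches from about 0.3 to 0.875 m from the base axis. Payload 6.4 kg.
Tool frame: the origin (TCP) lies on the centre line of the jaws, within the pads' length; the fingertips stand 8 mm ahead of it and the grasp point (between the pads) lies 11 mm behind it; z points along the fingers, y is the line along which they close (so a half turn about z gives the same grasp; the last joint's range is limited). The gripper opens to 85 mm and grips with 20 to 120 N. Pads are 22 mm wide; open, the fingers measure 114 mm over their backs; the gripper's body (76 mm by 85 mm) begins 54 mm behind the grasp point. The pads swing forward as they close: fully open they stand 13 mm farther back than shut.
Start: joints at [-1.534, 0.181, 1.607, -0, 1.354, -0.206], TCP at [0.138, -0.558, 0.239] pointing down, gripper open.
Joint ranges: [-2.99, 2.99], [-0.89, 2.07], [0.3, 2.58], [-1.14, 4.28], [0, 2.63], [-3.12, 3.12]. Speed limits (rad/s): [2.57, 2.57, 3.01, 3.14, 3.14, 3.14].

INTERFACE

Orientations are given as a unit quaternion [w, x, y, z].
In Python, from bench import ctrl gives the robot as it stands.
- The arm moves only by the shell command python3 -m handwheel 'ROWS' [OPENING]. ROWS is JSON, a list that holds one entry, the list of rows, each a list of 4 numbers: the shift along the tool's x, y, z each as a share of 20 cm, from -1 to 1, then the turn about the tool's z as a share of 1.5 rad, from -1 to 1. In form: [[[x, y, z, twist], ...]]. A call has 1 to 10 rows; each row is the pose to reach, as a shift and turn from the pose commanded when the call began, along the tool's axes at that moment; what a row does not reach only later rows make up. A row lasts 1/8 s, in which the tool goes at most 62.5 mm and 10.7 degrees, less where a joint would pass 70% of its speed; a pose out of reach is approached as far as the arm can. A call with a number of a shift or a turn outside -1 to 1 is refused whole. A call with a gripper value outside its range is refused whole. OPENING is the finger opening in mm, from 0 to 85.4, set as the call begins (- or left out, the last holds). The fingers move at their own pace and stop on an object; the grip force is fixed at half the most. Time passes only in rows, so rows that repeat a pose let the fingers close. It gives the time, the measured TCP pose, the force, the opening and the grip force at its end, in the units of the state.
- ctrl.get_obs(): the state, without advancing time (a new reading comes with each control period).
- ctrl.camera(name): name is "side" or "top"; returns a dict with "color" (384x512x3 uint8, red, green, blue), "range_z" (384x512 float32, m along the optical axis (not along the pixel's ray), 0 where there is no reading), "K" (3x3 intrinsics, pixels), "pose" (4x4, takes a point from camera to world coordinates). Camera axes: x right, y down, z forward; pixel columns grow to the right and rows downward; lengths in m; the calibration is good to about 2 mm. A picture is of the moment at which its call begins.
- ctrl.hand_in(): hands the job in; it is judged then, once.
The state is a dict: "time_s": time; "q": joint angles; "dq": joint speeds; "joint_efforts": joint torques, N m; "eef_pos": TCP position; "eef_rot": TCP orientation; "wrist_force": force on the tool from outside, world axes, zero at the start; "torque": the same for the moment, N m; "opening": opening from 0.0 (shut) to 1.0 (fully open); "grasp_force": force on a finger pad.
Only numpy, scipy, OpenCV 4.12 (cv2) and the standard library are available. Lean on these libraries where they do the work, as an engineer would, in place of code of your own. Each camera call takes 0.05 s, during which the arm holds its last target. There are 200 camera calls.

TASK

Two canisters on the laundry counter, a round one and an oblong one, have been left open. Put each one's own lid back on, setting it down by hand rather than dropping it, so that it sits level and fully down in the mouth. Leave the canisters standing where they are, and leave the small spare lid and all the other things on the counter alone.

Things in the scene. Friction and masses are not known exactly. Their poses are not given: they have to be found in the camera images.
- round_canister: Open round white ceramic canister holding grey dryer balls, about 0.9 kg, loose. 116 mm outer diameter, 95 mm tall, walls 4 mm (mouth 108 mm across); the contents stay 20 mm or more below the rim, clear of the lid's plug. Origin: centre of its underside; z up.
- oblong_canister: Open rectangular white ceramic canister holding wooden clothes pegs, about 0.8 kg, loose. 130 mm long (its x) by 86 mm wide (its y), 75 mm tall, walls 4 mm (mouth 122 x 78 mm); the contents stay more than 25 mm below the rim. Origin: centre of its underside; z up.
- round_lid: The round canister's lid, pale wood, 160 g, lying knob up. From below: plug 100 mm in diameter, 12 mm deep (enters the mouth, 4 mm play all round); disc 120 mm in diameter, 6 mm thick (rests on the rim); central round knob 28 mm in diameter, slimmer at its foot, 18 to 48 mm above the origin. Origin: centre of the plug's underside, z up; fully down it is 83 mm above the canister's origin.
- oblong_lid: The oblong canister's lid, pale wood, 170 g, lying handle up. From below: plug 114 (x) x 70 mm, 12 mm deep (enters the mouth, 4 mm play all round); board 134 x 90 mm, 6 mm thick (rests on the rim); central bar handle 60 mm (x) x 16 mm, 18 to 48 mm above the origin. Origin: centre of the plug's underside, z up; fully down it is 63 mm above the canister's origin. Fits either way round.
- spare_lid: A spare round lid of the same pale wood that fits neither canister, to be left alone: disc 84 mm in diameter, plug 64 mm in diameter, knob 22 mm in diameter, 48 mm tall over all. It lies among the other lids and canisters. Origin: centre of its underside.
- scrub_brush: Bystander: wooden scrubbing brush lying on its bristles, 150 mm (x) x 48 x 45 mm tall. Origin: centre of its underside.
- scoop: Bystander: white plastic scoop, a cup 56 mm across and 45 mm tall with a flat handle reaching 110 mm from the cup's centre along its -x. Origin: under the centre of the cup.
- spray_bottle: Bystander: white trigger spray bottle, 72 mm in diameter, 213 mm tall, its nozzle reaching 65 mm along its -x from 183 mm up. Origin: centre of its underside.
- soap_dish: Bystander: white soap dish with a bar of soap, 125 (x) x 85 mm, 31 mm tall. Origin: centre of its underside.
- button_jar: Bystander: closed glass jar, 72 mm in diameter, 100 mm tall. Origin: centre of its underside.
Things that resemble listed ones, but are neither listed nor needed, are in the scene too. What is shaped like the oblong_lid but pink or turquoise is not meant.

How it is judged:
On the way, in this order (a step that is already met when the one before it is completed fails the run):
1. a canister's own lid is set down into its mouth while the fingers still touch it (no more than 12 mm above fully down, within 15 mm of centre): either lid may be first (((z of round_lid in the frame of round_canister between 0.079 and 0.095 m and horizontal distance between round_lid and round_canister below 0.015 m and angle between round_lid's own z axis and vertical below 0.15 rad and contact force between the fingers and round_lid above 0.3 N) or (z of oblong_lid in the frame of oblong_canister between 0.059 and 0.075 m and horizontal distance between oblong_lid and oblong_canister below 0.015 m and angle between oblong_lid's own z axis and vertical below 0.15 rad and contact force between the fingers and oblong_lid above 0.3 N))), for 0.05 s.
2. with that lid seated, the other canister's own lid is set down in the same way (((z of round_lid in the frame of round_canister between 0.079 and 0.087 m and horizontal distance between round_lid and round_canister below 0.008 m and angle between round_lid's own z axis and vertical below 0.06 rad and z of oblong_lid in the frame of oblong_canister between 0.059 and 0.075 m and horizontal distance between oblong_lid and oblong_canister below 0.015 m and angle between oblong_lid's own z axis and vertical below 0.15 rad and contact force between the fingers and oblong_lid above 0.3 N) or (z of oblong_lid in the frame of oblong_canister between 0.059 and 0.067 m and horizontal distance between oblong_lid and oblong_canister below 0.008 m and angle between oblong_lid's own z axis and vertical below 0.06 rad and angle between the x axis of oblong_lid and the x axis of oblong_canister, either way round below 0.12 rad and z of round_lid in the frame of round_canister between 0.079 and 0.095 m and horizontal distance between round_lid and round_canister below 0.015 m and angle between round_lid's own z axis and vertical below 0.15 rad and contact force between the fingers and round_lid above 0.3 N))), for 0.05 s.
At the end, for the whole second after the job is handed in: Both lids are on their own canisters, at rest: within 4 mm of fully down, within 8 mm of centred, level to 0.06 rad, the oblong lid lined up with its canister to 0.12 rad (either way round); both canisters upright (0.05 rad) and within 50 mm of where they stood (z of round_lid in the frame of round_canister between 0.079 and 0.087 m and horizontal distance between round_lid and round_canister below 0.008 m and angle between each of round_lid, oblong_lid's own z axis and vertical below 0.06 rad and z of oblong_lid in the frame of oblong_canister between 0.059 and 0.067 m and horizontal distance between oblong_lid and oblong_canister below 0.008 m and angle between the x axis of oblong_lid and the x axis of oblong_canister, either way round below 0.12 rad and angle between each of round_canister, oblong_canister's own z axis and vertical below 0.05 rad and distance of each of round_canister, oblong_canister from where it was at the start of the episode below 0.05 m and linear speed of each of round_lid, oblong_lid, round_canister, oblong_canister below 0.03 m/s); the robot touches nothing.
It fails at once if the spare lid is shifted by more than 30 mm (distance of spare_lid from where it was at the start of the episode above 0.03 m).
It fails at once if the brush, scoop, spray bottle, soap dish or glass jar is shifted by more than 30 mm (distance of any of scrub_brush, scoop, spray_bottle, soap_dish, button_jar from where it was at the start of the episode above 0.03 m).
It also fails if it takes over 64 s, if anything falls off the work surface, if the arm or the gripper's body presses on something with over 40 N, if the wrist force passes 120 N, or if a joint passes its speed limit or range.

## Working session

There is one attempt and no reset: what is moved stays moved. The work goes in short steps, Python scripts to look and compute and a shell command to move; the robot and the scene stay as the last step left them, time stands still between calls to the robot, and variables do not carry over. Pictures are saved under pics/ and viewed, at most 10 in all, crops included, and the job is handed in when it is done.

```bash
mkdir -p pics; cat > h.py <<'E'
import numpy as np, cv2
from bench import ctrl
def shot(n):
    c=ctrl.camera(n); np.savez(f'{n}.npz',**c)
    return c
def pts(c):
    z=c['range_z'];K=c['K'];v,u=np.mgrid[:z.shape[0],:z.shape[1]]
    P=np.stack([(u-K[0,2])/K[0,0]*z,(v-K[1,2])/K[1,1]*z,z],-1)
    return P@c['pose'][:3,:3].T+c['pose'][:3,3]
def save(im,n): cv2.imwrite(f'pics/{n}.png',im[...,::-1])
E
python3 - <<'E'
from h import *
for n in('top','side'):
    c=shot(n); save(cv2.resize(c['color'],(800,600),interpolation=cv2.INTER_CUBIC),n+'0'); print(n,c['pose'].round(3).tolist(),c['K'].round(1).tolist())
print(ctrl.get_obs())
E
```

```text
top [[-0.019, -0.994, 0.112, 0.376], [-1.0, 0.018, -0.009, -0.011], [0.007, -0.112, -0.994, 1.073], [0.0, 0.0, 0.0, 1.0]] [[375.3, 0.0, 248.6], [0.0, 375.3, 191.3], [0.0, 0.0, 1.0]]
side [[-0.971, -0.189, 0.145, 0.317], [-0.237, 0.744, -0.625, 0.817], [0.01, -0.642, -0.767, 1.063], [0.0, 0.0, 0.0, 1.0]] [[399.5, 0.0, 256.7], [0.0, 399.5, 188.6], [0.0, 0.0, 1.0]]
{'time_s': 0.1, 'q': array([-1.53428998e+00,  1.81491908e-01,  1.60788764e+00, -5.70487732e-06,
        1.35384439e+00, -2.06299839e-01]), 'dq': array([-0.00116831, -0.00060497, -0.00390386,  0.00098493,  0.00281607,
       -0.00039211]), 'joint_efforts': array([ 1.70659314e-04, -4.45874405e+01, -3.52237523e+01, -3.45690287e-04,
        4.17349322e-03, -2.60386955e-06]), 'eef_pos': array([ 0.13824289, -0.55763003,  0.23846995]), 'eef_rot': array([-8.12937737e-04,  9.92639286e-01,  1.21105664e-01,  6.63869201e-05]), 'wrist_force': array([ 0.02707554, -0.1756124 ,  1.03173458]), 'torque': array([ 0.03088059,  0.03809747, -0.02340766]), 'grasp_force': 0.0, 'opening': 0.9976676389313535}
```

View pics/top0.png

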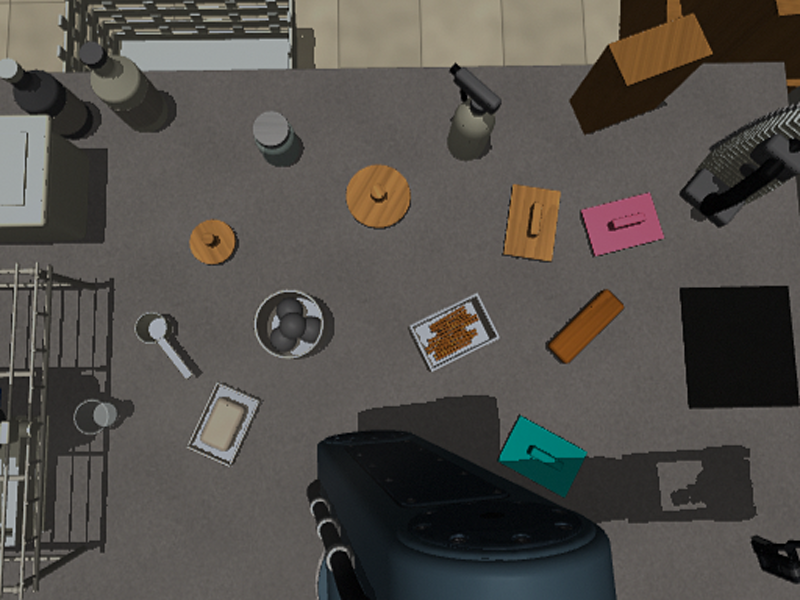

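View pics/side0.png

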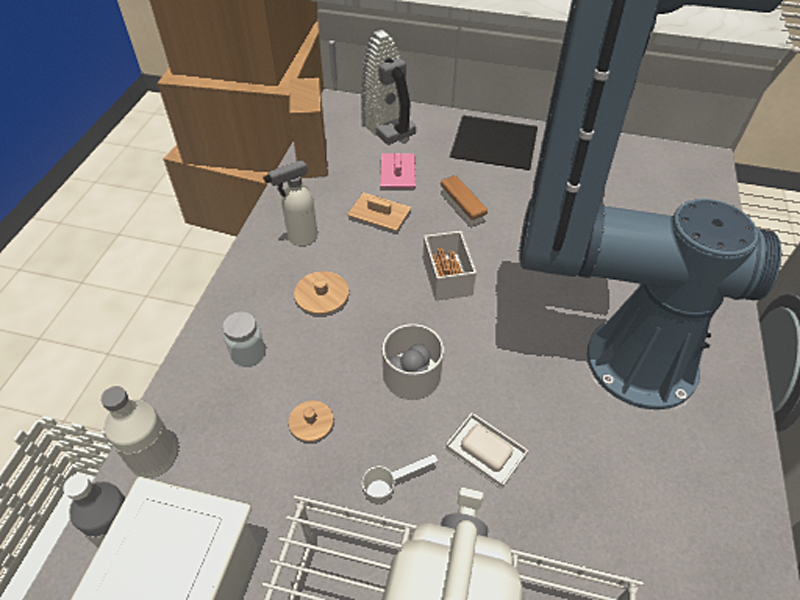

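The top view (800x600) shows the round lid at (378,197), the oblong lid at (532,223), the round canister at (291,325), the oblong canister at (453,332) and the spare lid at (213,242). The pink and turquoise boards are decoys. The side view agrees, and the spray bottle stands beyond the lids, near the table edge.

```bash
cat >> h.py <<'E'
from scipy import ndimage
def comp(P,seed,r,lo,hi):
    """top-layer points within r of world seed xy with height band"""
    m=(np.hypot(P[...,0]-seed[0],P[...,1]-seed[1])<r)&(P[...,2]>lo)&(P[...,2]<hi)
    return P[m]
def rect(q):
    (c,s,a)=cv2.minAreaRect((q[:,:2]*1000).astype(np.float32)); 
    if s[0]<s[1]: s=s[::-1];a+=90
    return np.round(c,1),np.round(s,1),round((a+90)%180-90,1)
def circ(q):
    c,r=cv2.minEnclosingCircle((q[:,:2]*1000).astype(np.float32)); return np.round(c,1),round(2*r,1)
E
python3 - <<'E'
from h import *
for n,px in (('top',{'rl':(378,197),'ol':(532,223),'rc':(291,325),'oc':(453,332),'sp':(213,242),'jar':(272,127),'spray':(470,125),'brush':(585,325)}),):
    c=np.load(f'{n}.npz');P=pts(c)
    S={k:P[int(v/1.5625),int(u/1.5625)] for k,(u,v) in px.items()}
    for k in S: print(k,S[k].round(3))
for n in('top','side'):
    P=pts(np.load(f'{n}.npz'))
    print(n)
    for k,lo,hi in (('rl',.012,.024),('rl',.04,.055),('rl',.028,.055),('rc',.087,.1),('sp',.01,.06)):
        q=comp(P,S[k],.085,lo,hi); print(k,lo,len(q),np.median(q[:,2]).round(4) if len(q) else 0,circ(q),rect(q)[0])
    for k,lo,hi in (('ol',.012,.024),('ol',.03,.055),('oc',.068,.08)):
        q=comp(P,S[k],.09,lo,hi); print(k,lo,len(q),np.median(q[:,2]).round(4),rect(q))
E
```

```text
rl [ 0.676 -0.002  0.047]
ol [ 0.626 -0.279  0.045]
rc [0.447 0.148 0.07 ]
oc [ 0.433 -0.13   0.04 ]
sp [0.602 0.291 0.044]
jar [0.788 0.176 0.1  ]
spray [ 0.769 -0.158  0.138]
brush [ 0.439 -0.365  0.043]
top
rl 0.012 1216 0.0176 (array([687.4,  -3.9]), 120.3) [687.5  -3.3]
rl 0.04 80 0.0468 (array([687.8,  -4.2]), 28.3) [687.   -3.9]
rl 0.028 92 0.0467 (array([687.4,  -4.4]), 28.8) [686.3  -3.8]
rc 0.087 239 0.094 (array([448. , 148.7]), 115.7) [447.  148.1]
sp 0.01 665 0.0179 (array([606.7, 300.9]), 84.6) [606.3 300.4]
ol 0.012 1260 0.0173 (array([ 632.6, -286.9]), array([135.4,  90. ]), -9.9)
ol 0.03 146 0.0464 (array([ 631.5, -286.6]), array([59.4, 17. ]), -9.7)
oc 0.068 253 0.0744 (array([ 430.3, -129.9]), array([129.6,  85.9]), -65.1)
side
rl 0.012 677 0.0172 (array([689.2,  -4. ]), 123.3) [689.2  -2.8]
rl 0.04 47 0.0461 (array([689.1,  -4.1]), 29.0) [688.2  -2.5]
rl 0.028 64 0.0456 (array([689.1,  -3.5]), 29.3) [688.4  -2.2]
rc 0.087 229 0.0931 (array([449.5, 148.7]), 118.8) [449.2 149.6]
sp 0.01 584 0.0177 (array([607. , 300.8]), 86.3) [607.5 301.4]
ol 0.012 449 0.017 (array([ 633.9, -287.3]), array([134. ,  95.8]), -9.2)
ol 0.03 87 0.0439 (array([ 632.5, -285.6]), array([59.7, 21.3]), -9.9)
oc 0.068 188 0.0729 (array([ 431.2, -129.9]), array([137.1,  88.4]), -64.5)
```

The depth data match the given sizes:

| Item | Centre x, y (m) | Axis |
|---|---|---|
| Round lid | (0.688, -0.004) | |
| Round canister | (0.448, 0.149) | |
| Oblong lid | (0.632, -0.287) | -9.8° |
| Oblong canister | (0.430, -0.130) | -65° |

I'll start with the oblong lid.

```bash
cat >> h.py <<'E'
from scipy.spatial.transform import Rotation as R
def plan(x,y,z,psi):
    """shares (x,y,z,twist) from the measured pose to TCP xyz with tool-x heading psi (deg)"""
    o=ctrl.get_obs(); w=o['eef_rot']; M=R.from_quat(w[[1,2,3,0]]).as_matrix()
    h=np.degrees(np.arctan2(M[1,0],M[0,0])); d=M.T@(np.array([x,y,z])-o['eef_pos'])/.2
    print('t',round(o['time_s'],2),'pos',o['eef_pos'].round(4),'psi',round(h,2),'tilt',M[:,2].round(3),'shares',d.round(4),'twist',round(np.radians(((h-psi)+180)%360-180)/1.5,4),'q',o['q'].round(2),'open',round(o['opening'],3),'gf',round(o['grasp_force'],1),'F',o['wrist_force'].round(1))
E
python3 -m handwheel '[[[0.9,-0.24,0,0.276],[0.9,-0.24,0,0.276],[0.9,-0.24,0,0.276],[0.9,-0.24,0,0.276],[0.9,-0.24,0,0.276]]]' 85
python3 -c "
from h import *
plan(.632,-.287,.12,-9.8)"
```

```text
time_s: 0.72
eef_pos: [0.3016, -0.468, 0.239]
eef_rot: [-0.0, 0.996, -0.084, -0.0]
wrist_force: [0.0, -0.1, -0.4]
opening: 0.995
grasp_force: 0.0
t 0.72 pos [ 0.3016 -0.468   0.239 ] psi -9.69 tilt [-0.001  0.    -1.   ] shares [ 1.4766 -1.1702  0.5942] twist 0.0013 q [-1.21  0.14  1.65 -0.    1.35  0.53] open 0.995 gf 0.0 F [ 0.  -0.1 -0.4]
```

```bash
python3 -m handwheel '[[[0.74,-0.585,0.1,0],[0.74,-0.585,0.1,0],[0.74,-0.585,0.1,0],[0.74,-0.585,0.1,0],[0.74,-0.585,0.1,0]]]' 85 
python3 -m handwheel '[[[0.737,-0.585,0.4,0],[0.737,-0.585,0.4,0],[0.737,-0.585,0.4,0],[0.737,-0.585,0.5,0],[0.737,-0.585,0.5,0],[0.737,-0.585,0.5,0]]]' 60
python3 -c "
from h import *
plan(.632,-.287,.031,-9.8)"
```

```text
time_s: 1.35
eef_pos: [0.4661, -0.3793, 0.2189]
eef_rot: [0.0, 0.996, -0.086, -0.001]
wrist_force: [-0.1, 0.6, -0.7]
opening: 0.998
grasp_force: 0.0
time_s: 2.1
eef_pos: [0.6313, -0.2904, 0.1203]
eef_rot: [0.0, 0.996, -0.087, 0.0]
wrist_force: [-0.8, -0.4, -0.1]
opening: 0.701
grasp_force: 0.0
t 2.1 pos [ 0.6313 -0.2904  0.1203] psi -9.95 tilt [ 0.    -0.001 -1.   ] shares [ 0.     -0.0178  0.4466] twist -0.0017 q [-0.6   0.55  1.37 -0.    1.22  1.14] open 0.701 gf 0.0 F [-0.8 -0.4 -0.1]
```

```bash
python3 -m handwheel '[[[0,-0.018,0.15,0],[0,-0.018,0.3,0],[0,-0.018,0.38,0],[0,-0.018,0.42,0],[0,-0.018,0.44,0],[0,-0.018,0.44,0]]]' 45 
python3 -m handwheel '[[[0,0,0,0],[0,0,0,0],[0,0,0,0],[0,0,0,0],[0,0,0,0],[0,0,0,0],[0,0,0,0],[0,0,0,0]]]' 0
python3 -c "
from h import *
plan(.632,-.287,.031,-9.8)"
```

```text
time_s: 2.85
eef_pos: [0.6334, -0.2849, 0.032]
eef_rot: [0.0, 0.996, -0.086, 0.0]
wrist_force: [0.1, 0.7, -0.6]
opening: 0.526
grasp_force: 0.0
time_s: 3.85
eef_pos: [0.6337, -0.2849, 0.0324]
eef_rot: [0.0, 0.996, -0.085, 0.001]
wrist_force: [-0.3, 0.5, 5.5]
opening: 0.175
grasp_force: 60.7
t 3.85 pos [ 0.6337 -0.2849  0.0324] psi -9.8 tilt [ 0.002 -0.001 -1.   ] shares [-0.0066  0.0117  0.0069] twist -0.0 q [-0.59  0.66  1.4  -0.    1.08  1.15] open 0.175 gf 60.7 F [-0.3  0.5  5.5]
```

```bash
python3 -m handwheel '[[[0,0,-0.1,0],[0,0,-0.3,0],[0,0,-0.6,0],[0,0,-0.65,0],[0,0,-0.65,0],[0,0,-0.65,0]]]' 0
python3 -c "
from h import *
plan(.431,-.13,.16,-65)
c=shot('side');save(cv2.resize(c['color'][60:260,150:416],(798,600)),'s1')"
```

```text
time_s: 4.6
eef_pos: [0.6317, -0.2836, 0.159]
eef_rot: [-0.001, 0.996, -0.085, -0.002]
wrist_force: [-0.7, 1.3, -2.8]
opening: 0.172
grasp_force: 59.8
t 4.6 pos [ 0.6317 -0.2836  0.159 ] psi -9.81 tilt [-0.003  0.002 -1.   ] shares [-1.1197e+00 -5.8580e-01  1.0000e-04] twist 0.6422 q [-0.59  0.51  1.35  0.    1.29  1.15] open 0.172 gf 59.8 F [-0.7  1.3 -2.8]
```

View pics/s1.png

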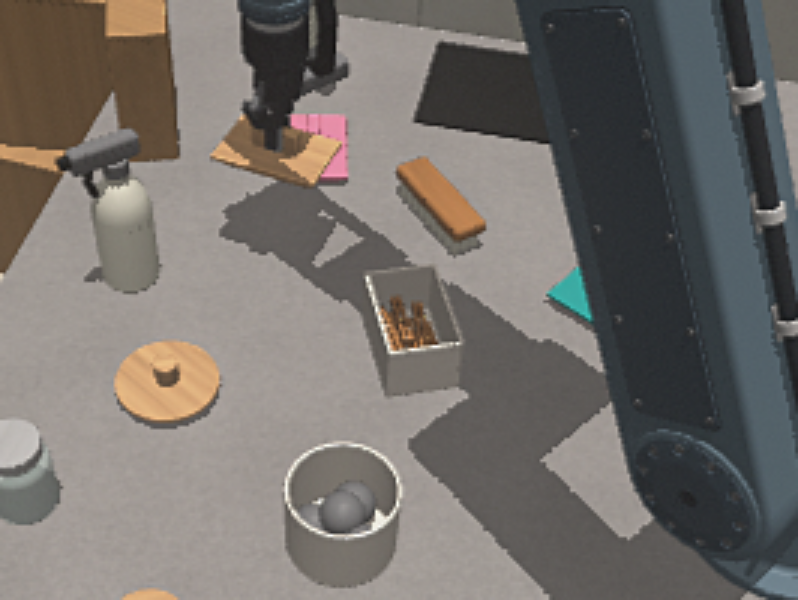

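The crop shows the lid held level at (275,150), clear of the counter. I'll carry it to the oblong canister, whose mouth is at (410,305).

```bash
python3 -m handwheel '[[[-0.2,-0.1,0,0.1],[-0.5,-0.27,0,0.25],[-0.7,-0.37,0,0.4],[-0.7,-0.37,0,0.5],[-0.7,-0.37,0,0.6],[-0.7,-0.37,0,0.642],[-0.7,-0.37,0,0.642],[-0.7,-0.37,0,0.642]]]' 0
python3 -c "
from h import *
plan(.431,-.13,.16,-65)"
```

```text
time_s: 5.65
eef_pos: [0.5072, -0.1874, 0.1604]
eef_rot: [-0.0, 0.844, -0.537, -0.001]
wrist_force: [0.4, -0.5, -1.5]
opening: 0.173
grasp_force: 59.8
t 5.65 pos [ 0.5072 -0.1874  0.1604] psi -64.91 tilt [-0.001  0.001 -1.   ] shares [-0.4217  0.2234  0.003 ] twist 0.001 q [-0.57  0.19  1.76  0.    1.19  2.13] open 0.173 gf 59.8 F [ 0.4 -0.5 -1.5]
```

```bash
python3 -m handwheel '[[[-0.2,0.1,0,0],[-0.4,0.21,0,0],[-0.42,0.223,0,0],[-0.42,0.223,0,0],[-0.42,0.223,0,0],[-0.42,0.223,0,0]]]' 0
python3 - <<'E'
from h import *
plan(.431,-.13,.16,-65)
p=ctrl.get_obs()['eef_pos']
for n in('top','side'):
    P=pts(shot(n))
    q=comp(P,p,.1,p[2]-.021,p[2]-.008); print(n,len(q),np.median(q[:,2]).round(4),rect(q))
    q2=comp(P,(.4305,-.13),.09,.066,.08);print(len(q2))
c=shot('side'); save(cv2.resize(c['color'][80:230,200:400],(800,600),interpolation=cv2.INTER_CUBIC),'s2')
E
```

```text
time_s: 6.4
eef_pos: [0.4323, -0.131, 0.1614]
eef_rot: [0.0, 0.843, -0.537, 0.0]
wrist_force: [-0.4, -0.3, -1.8]
opening: 0.171
grasp_force: 59.7
t 6.4 pos [ 0.4323 -0.131   0.1614] psi -65.0 tilt [ 0. -0. -1.] shares [-0.0076  0.0039  0.0069] twist 0.0 q [-0.56 -0.01  1.98 -0.    1.17  2.15] open 0.171 gf 59.7 F [-0.4 -0.3 -1.8]
top 412 0.1464 (array([415.7, -98. ]), array([89.2, 60.4]), 25.3)
25
side 560 0.146 (array([ 430.7, -128.4]), array([136.6,  91.3]), -65.1)
146
```

View pics/s2.png

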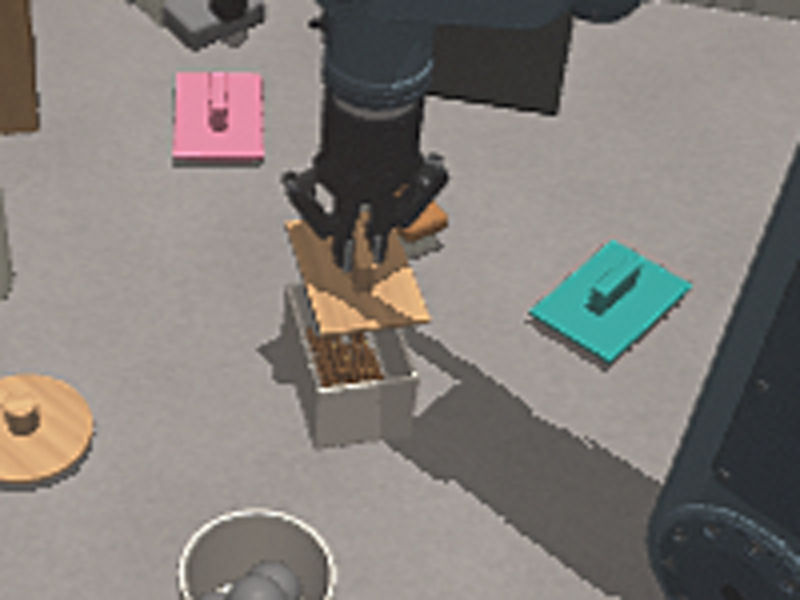

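The lid sits over the mouth with matching orientation at (355,270), offset by about 1 mm. I'll lower it slowly.

```bash
python3 -m handwheel '[[[0,0.005,0.1,0],[0,0.005,0.2,0],[0,0.005,0.24,0],[0,0.005,0.26,0],[0,0.005,0.28,0],[0,0.005,0.295,0],[0,0.005,0.31,0],[0,0.005,0.32,0],[0,0.005,0.325,0],[0,0.005,0.325,0]]]' 0
python3 -c "
from h import *
plan(.431,-.13,.0955,-65)"
```

```text
time_s: 7.8
eef_pos: [0.4308, -0.1309, 0.0963]
eef_rot: [0.0, 0.843, -0.537, -0.0]
wrist_force: [-0.6, 0.5, -2.2]
opening: 0.17
grasp_force: 59.8
t 7.8 pos [ 0.4308 -0.1309  0.0963] psi -64.98 tilt [-0.  0. -1.] shares [-0.0035 -0.0027  0.0039] twist 0.0002 q [-0.56  0.09  2.03 -0.    1.02  2.15] open 0.17 gf 59.8 F [-0.6  0.5 -2.2]
```

Nothing has blocked it. Now the last millimetre or two.

```bash
python3 -m handwheel '[[[0,0,0.006,0],[0,0,0.012,0],[0,0,0.012,0],[0,0,0.012,0]]]' 0
python3 - <<'E'
from h import *
plan(.431,-.13,.0955,-65)
P=pts(shot('side'))
q=comp(P,(.431,-.13),.1,.073,.09); print(len(q),np.median(q[:,2]).round(4),rect(q))
E
```

```text
time_s: 8.3
eef_pos: [0.431, -0.131, 0.0953]
eef_rot: [0.0, 0.844, -0.537, 0.0]
wrist_force: [-5.7, 3.0, 14.3]
opening: 0.175
grasp_force: 62.0
t 8.3 pos [ 0.431  -0.131   0.0953] psi -64.97 tilt [-0. -0. -1.] shares [-0.0043 -0.0021 -0.001 ] twist 0.0004 q [-0.56  0.1   2.03 -0.    1.02  2.15] open 0.175 gf 62.0 F [-5.7  3.  14.3]
539 0.0799 (array([ 430.3, -128.6]), array([137.9,  91.2]), -65.8)
```

Contact at 14 N with the board top at 0.080 m (0.081 expected), so it is seated. I'll release and retreat up.

```bash
python3 -m handwheel '[[[0,0,0,0],[0,0,0,0],[0,0,0,0],[0,0,0,0]]]' 45
python3 -m handwheel '[[[0,0,-0.1,0],[0,0,-0.3,0],[0,0,-0.5,0],[0,0,-0.5,0],[0,0,-0.5,0]]]' 60
python3 - <<'E'
from h import *
P=pts(shot('side'))
for lo,hi in((.073,.086),(.1,.115)):
    q=comp(P,(.431,-.13),.1,lo,hi); print(len(q),np.median(q[:,2]).round(4),rect(q))
q=comp(P,(.688,-.004),.085,.012,.024);print(circ(q))
plan(.688,-.004,.12,-20)
E
```

```text
time_s: 8.85
eef_pos: [0.4308, -0.1309, 0.0938]
eef_rot: [-0.0, 0.843, -0.537, -0.0]
wrist_force: [-0.2, -0.7, 0.4]
opening: 0.526
grasp_force: 0.0
time_s: 9.48
eef_pos: [0.4304, -0.1306, 0.1932]
eef_rot: [0.0, 0.843, -0.537, -0.0]
wrist_force: [-0.7, 0.1, -0.3]
opening: 0.702
grasp_force: 0.0
675 0.0799 (array([ 431.1, -131.4]), array([138.7,  90.8]), -65.5)
76 0.1088 (array([ 431.3, -130.3]), array([63.1, 16.2]), -65.0)
(array([686.9,  -2.2]), 124.6)
t 9.53 pos [ 0.4301 -0.1304  0.1927] psi -64.99 tilt [-0.002  0.001 -1.   ] shares [-0.0268 -1.4363  0.3618] twist -0.5234 q [-0.56 -0.06  1.96  0.    1.24  2.15] open 0.7 gf 0.0 F [ 0.3  0.3 -0.2]
```

```bash
python3 -m handwheel '[[[0,-0.25,0,-0.1],[0,-0.5,0,-0.2],[0,-0.8,0,-0.3],[0,-0.8,0,-0.4],[0,-0.8,0,-0.523],[0,-0.8,0,-0.523],[0,-0.8,0,-0.523]]]' 60
python3 -c "
from h import *
plan(.688,-.004,.12,-20)"
```

```text
time_s: 10.4
eef_pos: [0.5752, -0.0632, 0.1929]
eef_rot: [-0.0, 0.984, -0.176, -0.001]
wrist_force: [-0.2, 0.8, 1.2]
opening: 0.702
grasp_force: 0.0
t 10.4 pos [ 0.5752 -0.0632  0.1929] psi -20.25 tilt [-0.002  0.001 -1.   ] shares [ 0.4271 -0.4728  0.3637] twist -0.003 q [-0.31  0.23  1.64  0.    1.27  1.61] open 0.702 gf 0.0 F [-0.2  0.8  1.2]
```

```bash
python3 -m handwheel '[[[0.2,-0.23,0,0],[0.42,-0.472,0.1,0],[0.427,-0.472,0.3,0],[0.427,-0.472,0.36,0],[0.427,-0.472,0.36,0],[0.427,-0.472,0.36,0]]]' 60
python3 - <<'E'
from h import *
plan(.688,-.004,.032,-20)
P=pts(shot('side'))
q=comp(P,(.688,-.004),.085,.012,.024);print(len(q),circ(q))
E
```

```text
time_s: 11.15
eef_pos: [0.689, -0.0046, 0.124]
eef_rot: [0.0, 0.985, -0.175, 0.001]
wrist_force: [0.7, -0.9, 0.9]
opening: 0.702
grasp_force: 0.0
t 11.15 pos [ 0.689  -0.0046  0.124 ] psi -20.12 tilt [ 0.003 -0.001 -1.   ] shares [-0.0068 -0.0008  0.4601] twist -0.0014 q [-0.18  0.53  1.38 -0.    1.22  1.74] open 0.702 gf 0.0 F [ 0.7 -0.9  0.9]
669 (array([689. ,  -3.5]), 122.6)
```

```bash
python3 -m handwheel '[[[-0.003,0,0.15,0],[-0.003,0,0.3,0],[-0.003,0,0.38,0],[-0.003,0,0.42,0],[-0.003,0,0.44,0],[-0.003,0,0.44,0]]]' 55
python3 -m handwheel '[[[0,0,0,0],[0,0,0,0],[0,0,0,0],[0,0,0,0],[0,0,0,0],[0,0,0,0],[0,0,0,0],[0,0,0,0]]]' 0
python3 -c "
from h import *
plan(.688,-.004,.032,-20)"
python3 -m handwheel '[[[0,0,-0.1,0],[0,0,-0.3,0],[0,0,-0.6,0],[0,0,-0.8,0],[0,0,-0.8,0],[0,0,-0.8,0]]]' 0
python3 - <<'E'
from h import *
plan(.4485,.1487,.19,-20)
p=ctrl.get_obs()['eef_pos']
c=shot('side');P=pts(c)
q=comp(P,p,.085,p[2]-.022,p[2]-.008);print(len(q),circ(q),np.median(q[:,2]),rect(q))
save(cv2.resize(c['color'][60:260,150:416],(798,600)),'s3')
E
```

```text
time_s: 11.95
eef_pos: [0.6884, -0.0037, 0.0347]
eef_rot: [0.0, 0.985, -0.174, 0.001]
wrist_force: [0.2, -0.8, -0.1]
opening: 0.645
grasp_force: 0.0
time_s: 12.95
eef_pos: [0.6886, -0.0036, 0.035]
eef_rot: [-0.0, 0.985, -0.174, 0.001]
wrist_force: [-0.9, 0.4, 5.7]
opening: 0.302
grasp_force: 59.5
t 12.95 pos [ 0.6886 -0.0036  0.035 ] psi -20.03 tilt [ 0.002 -0.    -1.   ] shares [-0.0021  0.0028  0.015 ] twist -0.0004 q [-0.18  0.65  1.41  0.    1.08  1.74] open 0.302 gf 59.5 F [-0.9  0.4  5.7]
time_s: 13.7
eef_pos: [0.6871, -0.0035, 0.1934]
eef_rot: [0.0, 0.985, -0.174, -0.001]
wrist_force: [-0.2, 0.4, -2.1]
opening: 0.301
grasp_force: 59.1
t 13.7 pos [ 0.6871 -0.0035  0.1934] psi -20.04 tilt [-0.001  0.    -1.   ] shares [-1.3815 -0.306   0.0186] twist -0.0004 q [-0.18  0.46  1.34 -0.    1.34  1.74] open 0.301 gf 59.1 F [-0.2  0.4 -2.1]
634 (array([687.1,  -2.4]), 122.9) 0.1755651839093842 (array([ 6.861e+02, -1.000e-01]), array([118.4, 115.2]), 23.9)
```

View pics/s3.png

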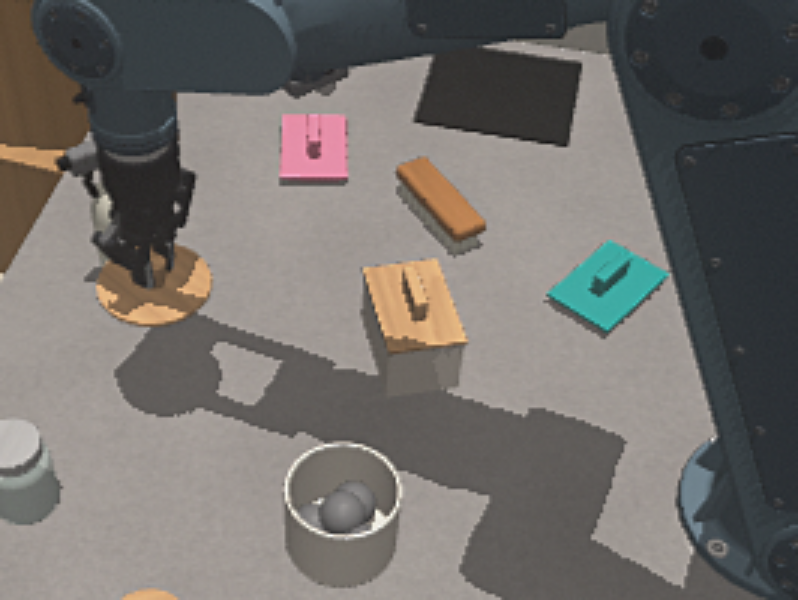

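The round lid is held level at (155,285) and the oblong lid is seated on its canister at (415,305). I'll carry the round lid to the round canister.

```bash
python3 -m handwheel '[[[-0.2,-0.05,0,0],[-0.45,-0.1,0,0],[-0.7,-0.15,0,0],[-0.7,-0.15,0,0],[-0.7,-0.15,0,0],[-0.7,-0.15,0,0]]]' 0
python3 -m handwheel '[[[-0.25,-0.05,0,0],[-0.5,-0.12,0,0],[-0.68,-0.156,0,0],[-0.68,-0.156,0,0],[-0.68,-0.156,0,0],[-0.68,-0.156,0,0],[-0.68,-0.156,0,0]]]' 0
python3 - <<'E'
from h import *
plan(.4485,.1487,.118,-20)
p=ctrl.get_obs()['eef_pos']
for n in('side','top'):
    P=pts(shot(n))
    q=comp(P,p,.085,p[2]-.024,p[2]-.008);print(n,len(q),circ(q),np.median(q[:,2]))
E
```

```text
time_s: 14.5
eef_pos: [0.5673, 0.0719, 0.1935]
eef_rot: [0.0, 0.985, -0.174, -0.0]
wrist_force: [-1.1, -0.1, -0.6]
opening: 0.299
grasp_force: 59.2
time_s: 15.38
eef_pos: [0.4502, 0.1479, 0.1938]
eef_rot: [0.0, 0.985, -0.175, -0.0]
wrist_force: [-0.6, 0.7, -0.8]
opening: 0.302
grasp_force: 59.3
t 15.38 pos [0.4502 0.1479 0.1938] psi -20.1 tilt [-0. -0. -1.] shares [-0.0091 -0.0008  0.379 ] twist -0.0012 q [ 0.07 -0.    1.9  -0.    1.24  1.99] open 0.302 gf 59.3 F [-0.6  0.7 -0.8]
side 830 (array([450.3, 149.2]), 122.9) 0.17617130787150082
top 514 (array([449.9, 147.8]), 119.4) 0.17642901669340333
```

```bash
python3 -m handwheel '[[[-0.006,0,0.15,0],[-0.006,0,0.24,0],[-0.006,0,0.28,0],[-0.006,0,0.31,0],[-0.006,0,0.33,0],[-0.006,0,0.345,0],[-0.006,0,0.355,0],[-0.006,0,0.365,0],[-0.006,0,0.37,0],[-0.006,0,0.37,0]]]' 0
python3 -c "
from h import *
plan(.4485,.1487,.118,-20)"
```

```text
time_s: 16.73
eef_pos: [0.4483, 0.1489, 0.1199]
eef_rot: [-0.0, 0.985, -0.174, -0.0]
wrist_force: [1.5, -0.7, -1.1]
opening: 0.303
grasp_force: 59.2
t 16.73 pos [0.4483 0.1489 0.1199] psi -20.04 tilt [-0.  0. -1.] shares [0.0012 0.0007 0.0093] twist -0.0004 q [0.07 0.1  1.96 0.   1.08 1.99] open 0.303 gf 59.2 F [ 1.5 -0.7 -1.1]
```

```bash
python3 -m handwheel '[[[0,0,0.006,0],[0,0,0.012,0],[0,0,0.015,0],[0,0,0.015,0]]]' 0
python3 - <<'E'
from h import *
plan(.4485,.1487,.118,-20)
P=pts(shot('side'))
q=comp(P,(.4485,.1487),.085,.094,.11);print(len(q),circ(q),np.median(q[:,2]))
E
```

```text
time_s: 17.23
eef_pos: [0.4485, 0.1489, 0.1179]
eef_rot: [0.0, 0.985, -0.174, 0.0]
wrist_force: [-4.2, -1.1, 8.8]
opening: 0.303
grasp_force: 60.4
t 17.23 pos [0.4485 0.1489 0.1179] psi -20.03 tilt [-0. -0. -1.] shares [ 0.0006  0.001  -0.0005] twist -0.0003 q [ 0.07  0.11  1.96 -0.    1.07  1.99] open 0.303 gf 60.4 F [-4.2 -1.1  8.8]
766 (array([448.8, 150.2]), 121.2) 0.1002871392184051
```

It is seated: 9 N contact and the disc top at 0.100 m (0.101 expected). I'll release, retreat and check.

```bash
python3 -m handwheel '[[[0,0,0,0],[0,0,0,0],[0,0,0,0],[0,0,0,0]]]' 55
python3 -m handwheel '[[[0,0,-0.1,0],[0,0,-0.3,0],[0,0,-0.6,0],[0,0,-0.6,0],[0,0,-0.6,0],[0,0,-0.6,0]]]' 60
python3 - <<'E'
from h import *
c=shot('side');P=pts(c)
q=comp(P,(.4485,.1487),.085,.094,.11);print(len(q),circ(q),np.median(q[:,2]))
print(np.linalg.lstsq(np.c_[q[:,:2],np.ones(len(q))],q[:,2],rcond=None)[0].round(3))
q=comp(P,(.431,-.13),.1,.073,.086);print(len(q),rect(q),np.median(q[:,2]))
print(np.linalg.lstsq(np.c_[q[:,:2],np.ones(len(q))],q[:,2],rcond=None)[0].round(3))
plan(.45,.15,.25,-20)
save(cv2.resize(c['color'],(800,600)),'s4')
E
```

```text
time_s: 17.77
eef_pos: [0.4483, 0.1489, 0.1168]
eef_rot: [0.0, 0.985, -0.174, -0.0]
wrist_force: [0.3, 0.2, -0.3]
opening: 0.642
grasp_force: 0.0
time_s: 18.52
eef_pos: [0.4473, 0.1488, 0.2353]
eef_rot: [0.0, 0.985, -0.174, -0.001]
wrist_force: [-0.1, -1.0, -0.0]
opening: 0.698
grasp_force: 0.0
989 (array([448. , 149.5]), 121.5) 0.10041019670639473
[0.001 0.001 0.1  ]
435 (array([ 430.7, -132.2]), array([141.3,  90.1]), -65.4) 0.07970814442925533
[ 0.    -0.001  0.079]
t 18.57 pos [0.4474 0.1488 0.2353] psi -20.04 tilt [-0.003 -0.    -1.   ] shares [ 0.01   -0.0099 -0.0737] twist -0.0004 q [ 0.07 -0.05  1.86  0.    1.33  1.99] open 0.7 gf 0.0 F [-0.2 -0.5 -0.4]
```

View pics/s4.png

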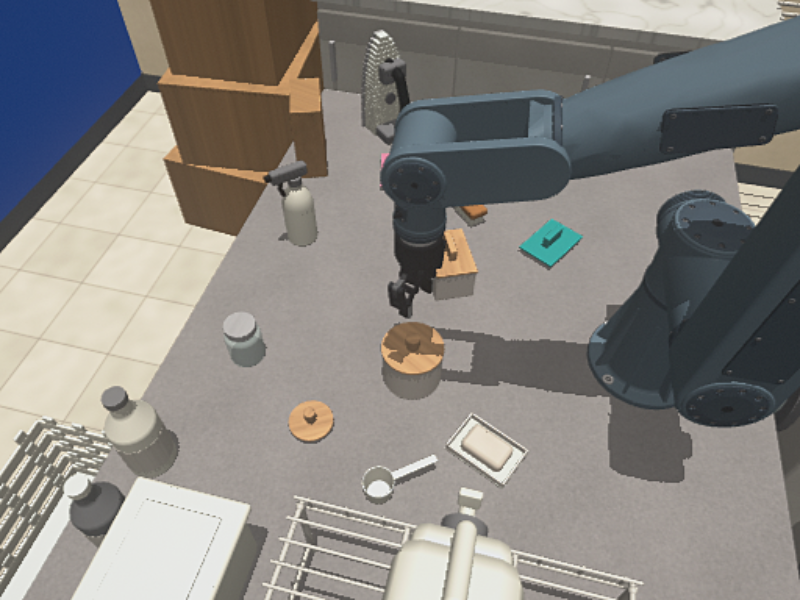

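Both lids are level and seated, the round one at (412,345) and the oblong one at (455,255). The gripper is clear and everything else is where it was, so I'll hand in.

```bash
python3 -c "
from bench import ctrl
print(ctrl.hand_in())"
```

```text
the job is handed in; nothing more can be done
None
```

Both lids were set down by hand onto their own canisters and measured level and fully seated in the last side view; the job was handed in at about 18.6 s, and no verdict was returned.

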